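Clean the soldering iron's tip in the cleaner cup

TASK

Lift the cold soldering iron off its slanted rest and dip its tip into the orange tip-cleaner cup, keeping the iron in line with the cup's slant, until the sprung brass wiper at the bottom is clearly pushed down. Then lay the iron back in its rest as it was and let go. Go gently with the cup and leave everything else on the counter where it is.

Things in the scene. Friction and masses are not known exactly. Their poses are not given: they have to be found in the camera images.
- iron: cold cordless soldering iron, 140 g. Teal square handle 26 x 26 x 125 mm with black ends, then a steel barrel 9 mm across with a blunt copper tip, 80 mm from handle to tip. Origin on the axis at the shoulder where handle meets barrel; z up the handle (end +125 mm, tip -80 mm, mass centre near +30 mm); x, y square to its flats. Starts lying in the rest, axes turned 35 degrees about its level y
- iron_tip (a point): the very end of the iron's tip, on its axis; same axes as iron
- iron_grip (a point): point on the handle's axis 85 mm above the shoulder, 40 mm below the handle's end, axes as iron: a good place to grip across the handle's y faces, coming along the handle's axis. Only the handle more than 55 mm above the shoulder stands free of the rest
- rest: fixed dark steel rest, base 120 x 90 mm, origin under it at counter level, z up. Its slanted cradle, 35 degrees from vertical, top leaning to -x, holds the handle's lower 55 mm: a plate under the handle (lower, -x side), side walls 40 mm apart inside (7 mm spare each side), 18 mm above the plate, and a 7 mm ledge across the foot that stops the handle's shoulder. Its upper, +x side is open
- rest_seat (a point): where the iron's origin (shoulder) is when it lies home: 100 mm above the rest's origin; upright axes of rest. Home, the iron's y is the rest's y and its z leans 35 degrees to the rest's -x. The iron lifts out straight up, and is laid back in from the open side, square to the plate; let go a little high, it slides to the ledge
- rest_top (a point): where iron_grip is when the iron lies home: 85 mm from rest_seat up the slanted axis (x = -48.8, y = 0, z = 169.6 mm in the rest's frame)
- cup: fixed orange ceramic tip-cleaner cup, 45 mm outside, 36 mm inside, 75 mm tall, in a black plastic stand with a base 120 x 90 mm. Origin at the centre of its underside, z along its slanted axis out of the mouth: 35 degrees from vertical, leaning to the stand's -x; y level. Mouth centre about 101 mm above the counter
- cup_mouth (a point): centre of the cup's mouth at rim level; axes as cup
- wiper (a joint): how far (m) the brass wiper disc in the cup is pushed down along the cup's axis: 0 up, 0.014 at its stop. The disc is 33 mm across, its top 47 mm below the rim when up. Spring: 1 N to start, 200 N/m more, 3.8 N at the stop; it returns by itself
- controller: purple controller shell, about 85 x 165 x 31 mm, loose bystander; origin under its middle
- slot_cover: chrome cartridge slot cover, 110 x 34 x 10 mm, long side along x, loose bystander; origin under its middle
- vise_base: black plastic mini vise base, 90 mm across, 90 mm high, loose bystander; origin under its middle
- screw_jar: amber jar with black cap, 50 mm across, 65 mm high, loose bystander; origin under its middle
- cartridge: grey game cartridge with a yellow face, 70 x 100 x 17 mm, loose bystander; origin under its middle
- screwdriver: red-handled screwdriver lying flat at the right-hand side, loose bystander; its length along its x
Mind the look-alikes: they are no part of the job. There is more than one size of the iron; the one meant has the size given above. Leave any pink look-alike of the rest alone.

How it is judged:
On the way:
1. the iron's tip is in the cup, iron in line with it, and the wiper is pushed down (value of joint wiper above 0.004 m and z of iron_tip in the frame of cup_mouth between -0.075 and -0.04 m and distance between iron_tip and cup_mouth below 0.075 m and angle between the z axis of iron and the z axis of cup, either way round below 0.3 rad), for 0.2 s.
At the end, for the whole second after the job is handed in: The iron lies still in its rest: shoulder within 22 mm of rest_seat, grip point within 22 mm of rest_top, slower than 20 mm/s; the wiper is up again (pushed less than 2 mm). Before that, the tip pushed the wiper down over 4 mm (distance between iron and rest_seat below 0.022 m and distance between iron_grip and rest_top below 0.022 m and linear speed of iron below 0.02 m/s and value of joint wiper below 0.002 m); the robot touches nothing.
It fails at once if the iron is rammed against the cup (over 20 N) (contact force between iron and cup above 20 N).
It fails at once if a bystander is moved more than 30 mm (distance of any of controller, slot_cover, vise_base, screw_jar, cartridge, screwdriver from where it was at the start of the episode above 0.03 m).
It also fails if it takes over 51 s, if anything falls off the work surface, if the arm or the gripper's body presses on something with over 40 N, if the wrist force passes 120 N, or if a joint passes its speed limit or range.

ROBOT

A 6-joint arm with a two-finger parallel gripper is mounted at the origin on the work surface. World frame = base frame: x ahead of the robot, y to its left, z up, the work surface at z = 0. Lengths are in m, angles in rad, forces in N, time in s.
With the tool pointing down it reaches from about 0.275 to 0.725 m from the base axis. Payload 15.9 kg.
Tool frame: the origin (TCP) lies at the very end of the fingers, on their centre line; the grasp point (between the pads) lies hold_point_z behind it (hold_point_z is the distance from the TCP to the grasp point, in m); z points along the fingers, y is the line along which they close (so a half turn about z gives the same grasp; the last joint's range is limited). The gripper opens to 85 mm and grips with 20 to 120 N. Pads are 22 mm wide; open, the fingers measure 114 mm over their backs; the gripper's body (76 mm by 85 mm) begins 54 mm behind the grasp point. The pads swing forward as they close: fully open they stand 13 mm farther back than shut.
Start: joints at [1.334, 0.213, -0.034, 1.323, 0, 1.571], TCP at [0.117, 0.486, 0.231] pointing down, gripper open.
Joint ranges: [-2.98, 2.98], [-0.74, 1.72], [-1.14, 1.35], [-2.1, 2.04], [-1.57, 1.44], [-3.14, 3.14]. Speed limits (rad/s): [1.89, 1.89, 2.39, 2.57, 3.14, 3.14].

INTERFACE

Orientations are given as a rotation vector (axis times angle).
In Python, from station import * gives the robot as it stands. The module is installed in compiled form; this text tells all that it offers.
- The arm moves only by the tool jog_arm, never from a script. Its argument "steps" is a list of rows, each an object of numbers: "hand": the closure in counts, from 0 (fully open) to 255 (shut); "dx", "dy", "dz": the shift along the tool's x, y, z in mm; "twist": the turn about the tool's z in degrees. A call has 1 to 12 rows; each row is the pose to reach, as a shift and turn from the pose commanded when the call began, along the tool's axes at that moment; what a row does not reach only later rows make up. A row lasts 1/8 s, in which the tool goes at most 62.5 mm and 10.7 degrees, less where a joint would pass 70% of its speed; a pose out of reach is approached as far as the arm can. A call with a gripper value outside its range is refused whole. The fingers move at their own pace and stop on an object; the grip force is fixed at half the most. Time passes only in rows, so rows that repeat a pose let the fingers close. It gives the time, the measured TCP pose, the force, the opening and the grip force at its end, in the units of the state.
- get_state(): the state, without advancing time (a new reading comes with each control period).
- get_image(name): name is "scene" or "side" or "wrist"; returns the picture (420x560x3 uint8, red, green, blue); there is no depth.
- calibration(name): a dict with "intrinsics" (3x3 intrinsics, pixels), "R" (3x3) and "t" (3): a world point X has camera coordinates R X + t; the wrist camera has in their place "T_tool_cam" (4x4, takes a point from camera to tool coordinates, whose origin is the TCP and whose axes are the flange's). Camera axes: x right, y down, z forward; pixel columns grow to the right and rows downward; lengths in m; the calibration is good to about 2 mm. The wrist camera is an equidistant fisheye: a pixel r from the principal point sees the ray r / f radians off the axis. A picture is of the moment at which its call begins: read the wrist's pose just before it. calibration takes no time and is no camera call.
- sign_off(): hands the job in; it is judged then, once.
The state is a dict: "t": time; "qpos": joint angles; "qvel": joint speeds; "joint_efforts": joint torques, N m; "eef_pos": TCP position; "tool_rot": TCP orientation; "wrist_force": force on the tool from outside, world axes, zero at the start; "torque": the same for the moment, N m; "finger_gap": finger opening in m; "gripper_force": force on a finger pad.
Only numpy, scipy, OpenCV 4.12 (cv2) and the standard library are available. Lean on these libraries where they do the work, as an engineer would, in place of code of your own. Each camera call takes 0.05 s, during which the arm holds its last target. There are 200 camera calls.

## Working session

There is one attempt and no reset: what is moved stays moved. The work goes in short steps, Python scripts to look and compute and a tool call to move; the robot and the scene stay as the last step left them, time stands still between calls to the robot, and variables do not carry over. Pictures are saved under pics/ and viewed, at most 10 in all, crops included, and the job is handed in when it is done.

Besides the shell and the picture viewer there is one more tool, called as name(argument=value, ...), one argument or row to a line, values as JSON. jog_arm: Moves the arm, as the interface text tells. Its arguments: {"type":"object","properties":{"steps":{"type":"array","items":{"type":"object","properties":{"hand":{"type":"number"},"dx":{"type":"number"},"dy":{"type":"number"},"dz":{"type":"number"},"twist":{"type":"number"}}}}},"required":["steps"]}

```bash
mkdir -p pics
python3 - <<'E'
from station import *
import cv2,numpy as np
s=get_state();print({k:np.round(v,3) for k,v in s.items()})
for n in ("scene","side","wrist"):
    im=get_image(n);cv2.imwrite(f"pics/{n}0.png",im[:,:,::-1])
    c=calibration(n);print(n,{k:np.round(v,4).tolist() for k,v in c.items()})
try: print(hold_point_z)
except Exception as e: print(e)
E
```

```text
{'t': np.float64(0.0), 'qpos': array([ 1.334,  0.213, -0.035,  1.323, -0.   ,  1.571]), 'qvel': array([-0.001,  0.001,  0.002, -0.001,  0.001, -0.   ]), 'joint_efforts': array([ 0.0000e+00, -6.8616e+01,  4.8712e+01,  1.8000e-02,  0.0000e+00,
       -0.0000e+00]), 'eef_pos': array([0.117, 0.486, 0.231]), 'tool_rot': array([-3.710e-01, -3.119e+00,  2.000e-03]), 'wrist_force': array([ 0.107, -0.417, -0.267]), 'torque': array([0.01 , 0.037, 0.02 ]), 'gripper_force': np.float64(0.0), 'finger_gap': np.float64(0.085)}
scene {'intrinsics': [[483.9254, 0.0, 278.4675], [0.0, 483.9254, 208.5931], [0.0, 0.0, 1.0]], 'R': [[0.4578, 0.8889, 0.0174], [0.6701, -0.3321, -0.6638], [-0.5843, 0.3156, -0.7477]], 't': [-0.2621, -0.2745, 1.7112]}
side {'intrinsics': [[404.582, 0.0, 277.2019], [0.0, 404.582, 209.2722], [0.0, 0.0, 1.0]], 'R': [[0.968, -0.251, 0.0], [-0.1852, -0.7144, -0.6747], [0.1694, 0.6531, -0.7381]], 't': [-0.5406, 0.1895, 1.1996]}
wrist {'intrinsics': [[325.1923, 0.0, 276.8584], [0.0, 325.1923, 212.5773], [0.0, 0.0, 1.0]], 'T_tool_cam': [[0.0011, -0.9596, -0.2812, 0.0726], [1.0, 0.001, 0.0005, -0.0011], [-0.0003, -0.2812, 0.9596, -0.1415], [0.0, 0.0, 0.0, 1.0]]}
0.0187
```

View pics/scene0.png

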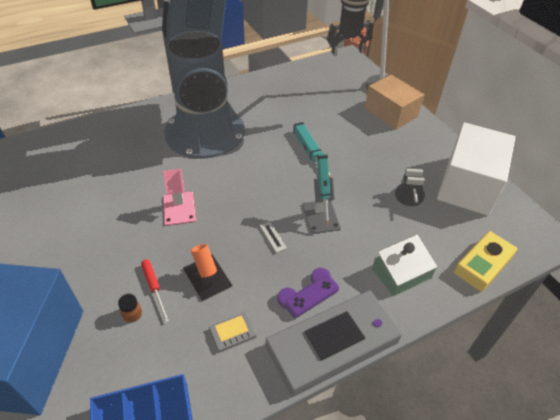

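View pics/side0.png

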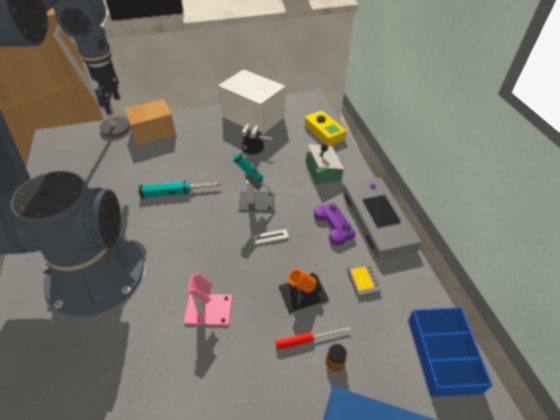

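The scene view shows the iron in its dark rest: handle from about (323,157) to (326,197), base near (322,217). The cup is at (204,262) on a black stand at (208,277), and a decoy iron lies flat at (308,140). In the side view the iron is at (248,168), the rest base at (257,201) and the cup at (302,281). Next I'll crop both for detail.

```bash
cat > h.py <<'E'
from station import *
import cv2,numpy as np
from scipy.spatial.transform import Rotation as Ro
def ray(n,uv):
    c=calibration(n);R=np.array(c["R"]);t=np.array(c["t"])
    d=R.T@np.linalg.inv(c["intrinsics"])@[uv[0],uv[1],1]
    return -R.T@t,d/np.linalg.norm(d)
def plane(n,uv,z):
    o,d=ray(n,uv);return o+d*(z-o[2])/d[2]
def tri(a,b):
    (o1,d1),(o2,d2)=ray("scene",a),ray("side",b)
    k=np.linalg.lstsq(np.c_[d1,-d2],o2-o1,rcond=None)[0]
    p,q=o1+k[0]*d1,o2+k[1]*d2
    return (p+q)/2,np.linalg.norm(p-q)
def proj(n,X):
    c=calibration(n);p=np.array(c["intrinsics"])@(np.array(c["R"])@X+c["t"]);return p[:2]/p[2]
E
python3 - <<'E'
import cv2,numpy as np
a=cv2.imread("pics/scene0.png");b=cv2.imread("pics/side0.png")
f=lambda im,x,y:cv2.resize(im[y:y+75,x:x+100],None,fx=4,fy=4,interpolation=cv2.INTER_CUBIC)
A=np.vstack([np.hstack([f(a,275,155),f(b,205,145)]),np.hstack([f(a,160,235),f(b,255,255)])])
cv2.imwrite("pics/crop1.png",A)
E
```

```text
(no output)
```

View pics/crop1.png

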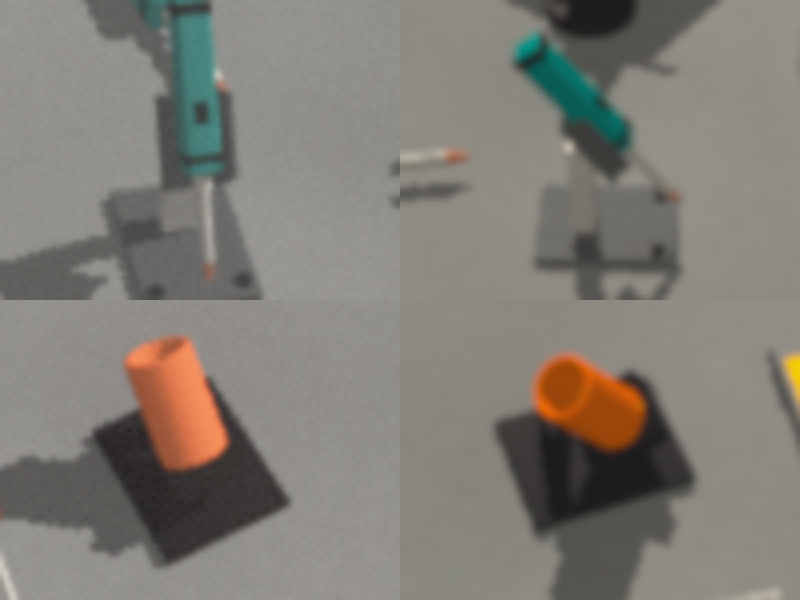

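Run:
```python
from h import *
np.set_printoptions(precision=4,suppress=True)
for z in (0,.008):
    P=[plane("side",p,z)[:2] for p in [(240,191.75),(238.75,212),(274.5,211),(275,192.5)]];print("rest",z,np.mean(P,0),P,[np.linalg.norm(P[i]-P[i-1]) for i in range(4)])
    for n,q in (("scene",[(183.75,267.5),(202,301.25),(232,285.5),(213,254.5)]),("side",[(279.25,286.25),(290,313.75),(328,301.25),(315,273)])):
        P=[plane(n,p,z)[:2] for p in q];print("cup",n,z,np.mean(P,0),P,[np.linalg.norm(P[i]-P[i-1]) for i in range(4)])
print("mouth",tri((200,248),(295.75,276.75)))
print("tip",tri((327.3,224.5),(274,194.5)))
# teal handle corners
for n,(x0,y0,x1,y1) in (("scene",(312,150,340,205)),("side",(225,145,275,185))):
    im=get_image(n)[y0:y1,x0:x1]
    h=cv2.cvtColor(im,cv2.COLOR_RGB2HSV);m=cv2.inRange(h,(75,80,40),(100,255,255))
    k,l,st,c=cv2.connectedComponentsWithStats(m);i=1+st[1:,4].argmax()
    pts=np.argwhere(l==i)[:,::-1].astype(np.float32)+[x0,y0]
    r=cv2.minAreaRect(pts.astype(np.float32));print(n,r,cv2.boxPoints(r).tolist())
    cv2.imwrite(f"pics/t_{n}.png",cv2.resize(im[:,:,::-1],None,fx=8,fy=8,interpolation=cv2.INTER_CUBIC))
```

```text
rest 0 [0.5295 0.1651] [array([0.4816, 0.227 ]), array([0.4591, 0.1333]), array([0.5769, 0.1075]), array([0.6004, 0.1924])] [np.float64(0.12372606470093761), np.float64(0.09635797273463964), np.float64(0.120627370575666), np.float64(0.08806972833723199)]
cup scene 0 [ 0.5763 -0.217 ] [array([ 0.5193, -0.2642]), array([ 0.6404, -0.2582]), array([ 0.6313, -0.1695]), array([ 0.5141, -0.1762])] [np.float64(0.0881638914563075), np.float64(0.12130374875430057), np.float64(0.08914058300774495), np.float64(0.11732994751895699)]
cup side 0 [ 0.578  -0.2194] [array([ 0.5178, -0.1804]), array([ 0.5242, -0.2721]), array([ 0.638 , -0.2619]), array([ 0.632 , -0.1632])] [np.float64(0.11547359458332508), np.float64(0.09189347991915975), np.float64(0.11425464716803606), np.float64(0.09884766880078305)]
rest 0.008 [0.5281 0.1576] [array([0.4806, 0.219 ]), array([0.4583, 0.1261]), array([0.5752, 0.1004]), array([0.5984, 0.1847])] [np.float64(0.12274916173273918), np.float64(0.09559715980648595), np.float64(0.11967493394360965), np.float64(0.08737435683867951)]
cup scene 0.008 [ 0.5816 -0.2184] [array([
[... 493 characters left out ...]
719799792991)]
mouth (array([ 0.5515, -0.2197,  0.098 ]), np.float64(0.00357333421752341))
tip (array([0.5863, 0.1501, 0.0348]), np.float64(0.0005210676155206977))
scene ((323.7241516113281, 175.68966674804688), (35.21128845214844, 9.799367904663086), 85.2363510131836) [[317.37933349609375, 158.55172729492188], [327.14483642578125, 157.73794555664062], [330.0689697265625, 192.82760620117188], [320.303466796875, 193.64138793945312]]
side ((247.98095703125, 168.01649475097656), (36.676109313964844, 10.630025863647461), 49.08561706542969) [[231.95431518554688, 157.63958740234375], [239.9873046875, 150.67767333984375], [264.0075988769531, 178.39340209960938], [255.974609375, 185.35531616210938]]
```

View pics/t_scene.png

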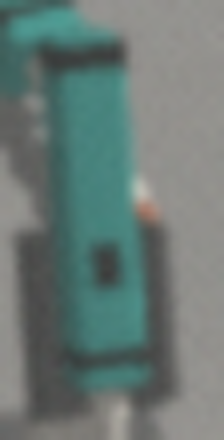

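Zoomed, the handle's black end cap sits near scene (323,156), and the front face's lower corners near (321.4,198) and (330.5,198). Next I'll work out the hover move.

```bash
cat >> h.py <<'E'
def move_to(P,yaw=None):
    "tool-frame mm shift to world P; twist (deg) so tool y lies along yaw+90 (mod 180)"
    s=get_state();R=Ro.from_rotvec(s["tool_rot"]).as_matrix()
    print("eef",np.round(s["eef_pos"],4),"t",round(float(s["t"]),2),"toolx",np.round(R[:,0],3),"tooly",np.round(R[:,1],3))
    d=R.T@(np.array(P)-s["eef_pos"])*1000
    print("shift",np.round(d,1))
    if yaw is not None:
        v=R.T@[-np.sin(yaw),np.cos(yaw),0];a=np.degrees(np.arctan2(-v[0],v[1]));print("twist",round((a+90)%180-90,1), "q6",s["qpos"][5])
E
python3 - <<'E'
from h import *
np.set_printoptions(precision=4,suppress=True)
print("end",tri((322.5,156),(237.5,157)))
T=np.array([.5863,.1501,.0348]);E=tri((322.5,156),(237.5,157))[0]
print(np.linalg.norm(E-T),np.degrees(np.arctan2((T-E)[1],(T-E)[0])),np.degrees(np.arccos((E-T)[2]/np.linalg.norm(E-T))))
yaw=np.radians(-13)
move_to([.494,.171,.27],yaw)
E
```

```text
end (array([0.4784, 0.1817, 0.1976]), np.float64(0.0007131297017636284))
0.19787182578700327 -16.32378064388137 34.64158879144674
eef [0.1173 0.4859 0.2311] t 0.25 toolx [-0.972  0.235 -0.   ] tooly [ 0.235  0.972 -0.   ]
shift [-440.1 -217.8  -38.8]
twist -0.6 q6 1.5708284006380346
```

jog_arm(
  steps=[
    {"dx": -50,"dy": -25,"dz": -39,"hand": 0},
    {"dx": -440,"dy": -218,"dz": -39},
    {"dx": -440,"dy": -218,"dz": -39},
    {"dx": -440,"dy": -218,"dz": -39},
    {"dx": -440,"dy": -218,"dz": -39},
    {"dx": -440,"dy": -218,"dz": -39},
    {"dx": -440,"dy": -218,"dz": -39},
    {"dx": -440,"dy": -218,"dz": -39},
    {"dx": -440,"dy": -218,"dz": -39},
    {"dx": -440,"dy": -218,"dz": -39},
    {"dx": -440,"dy": -218,"dz": -39},
    {"dx": -440,"dy": -218,"dz": -39},
  ],
)

```text
validation failed for argument at $.st...
```

Run:
```python
from h import *
s=get_state();im=get_image("wrist");cv2.imwrite("pics/w1.png",im[:,:,::-1]);print(s["eef_pos"],s["tool_rot"],s["t"])
```

```text
[0.11727071 0.48591441 0.23108651] [-3.71134976e-01 -3.11956247e+00  7.56413945e-04] 0.25
```

View pics/w1.png

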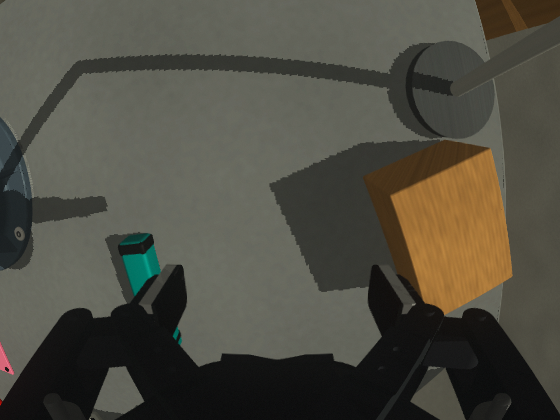

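The move was refused, so this picture is only the start view: the decoy iron at (140,250) and the box at (440,220). I'll resend with every field filled in.

jog_arm(
  steps=[
    {"dx": -50,"dy": -25,"dz": -39,"hand": 0,"twist": 0},
    {"dx": -440,"dy": -218,"dz": -39,"hand": 0,"twist": 0},
    {"dx": -440,"dy": -218,"dz": -39,"hand": 0,"twist": 0},
    {"dx": -440,"dy": -218,"dz": -39,"hand": 0,"twist": 0},
    {"dx": -440,"dy": -218,"dz": -39,"hand": 0,"twist": 0},
    {"dx": -440,"dy": -218,"dz": -39,"hand": 0,"twist": 0},
    {"dx": -440,"dy": -218,"dz": -39,"hand": 0,"twist": 0},
    {"dx": -440,"dy": -218,"dz": -39,"hand": 0,"twist": 0},
    {"dx": -440,"dy": -218,"dz": -39,"hand": 0,"twist": 0},
    {"dx": -440,"dy": -218,"dz": -39,"hand": 0,"twist": 0},
    {"dx": -440,"dy": -218,"dz": -39,"hand": 0,"twist": 0},
    {"dx": -440,"dy": -218,"dz": -39,"hand": 0,"twist": 0},
  ],
)

```text
t: 1.8
eef_pos: [0.4932, 0.1718, 0.2706]
tool_rot: [0.368, 3.12, 0.0]
wrist_force: [0.1, -0.6, -0.4]
finger_gap: 0.085
gripper_force: 0.0
```

Run:
```python
from h import *
s=get_state();im=get_image("wrist");cv2.imwrite("pics/w2.png",im[:,:,::-1]);print(s["eef_pos"],s["tool_rot"],s["t"])
```

```text
[0.49324943 0.17176784 0.27058442] [3.68446319e-01 3.11957536e+00 3.64473965e-04] 1.8
```

View pics/w2.png

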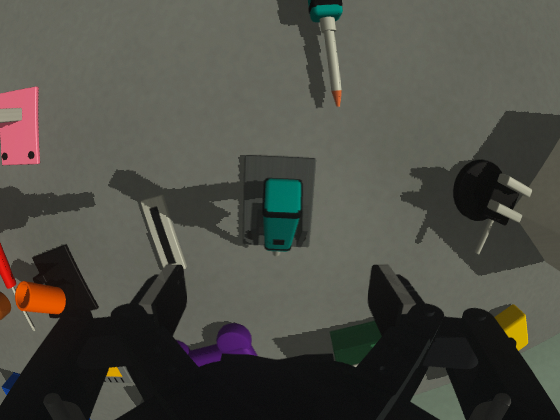

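The wrist view shows the handle's end face centred near (283,196), the front face running down to (281,250), and the barrel at (278,253). The finger midline is at column 277. The cup mouth is near (24,296).

```bash
cat >> h.py <<'E'
def wplane(uv,z,s=None):
    s=s or get_state();c=calibration("wrist");K=np.array(c["intrinsics"]);T=np.array(c["T_tool_cam"])
    v=(np.array(uv)-K[:2,2])/K[0,0];r=np.hypot(*v)
    d=np.r_[v/r*np.sin(r),np.cos(r)]
    R=Ro.from_rotvec(s["tool_rot"]).as_matrix()
    o=R@T[:3,3]+s["eef_pos"];d=R@T[:3,:3]@d
    return o+d*(z-o[2])/d[2]
E
python3 - <<'E'
from h import *
np.set_printoptions(precision=4,suppress=True)
im=get_image("wrist");g=im[170:260,235:325]
m=cv2.inRange(cv2.cvtColor(g,cv2.COLOR_RGB2HSV),(75,80,30),(100,255,255))
for r in range(0,90,6):
    w=np.flatnonzero(m[r]);print(r+170,w.min()+235 if len(w) else None,w.max()+235 if len(w) else None,end=" | ")
print()
# end face: far edge (low) z=.195 , near edge z=.210
for n,p,z in (("end L far",(264,180),.195),("end R far",(302,180),.195),("L near",(265,210),.210),("R near",(302,210),.210),("endc",(283,196),.2025),("front foot L",(267.5,249),.1075),("front foot R",(294.5,249),.1075),("cup mouth",(24,296),.101)):
    print(n,wplane(p,z))
cv2.imwrite("pics/w2c.png",cv2.resize(im[140:270,220:340,::-1],None,fx=4.5,fy=4.5,interpolation=cv2.INTER_CUBIC))
E
```

```text
170 None None | 176 None None | 182 266 301 | 188 265 301 | 194 265 301 | 200 265 301 | 206 264 301 | 212 273 297 | 218 263 299 | 224 263 298 | 230 264 295 | 236 264 294 | 242 265 292 | 248 268 289 | 254 None None | 
end L far [0.4601 0.1696 0.195 ]
end R far [0.466  0.1947 0.195 ]
L near [0.4767 0.1667 0.21  ]
R near [0.4823 0.1899 0.21  ]
endc [0.4722 0.1798 0.2025]
front foot L [0.5447 0.1486 0.1075]
front foot R [0.5511 0.1752 0.1075]
cup mouth [ 0.5485 -0.2176  0.101 ]
```

View pics/w2c.png

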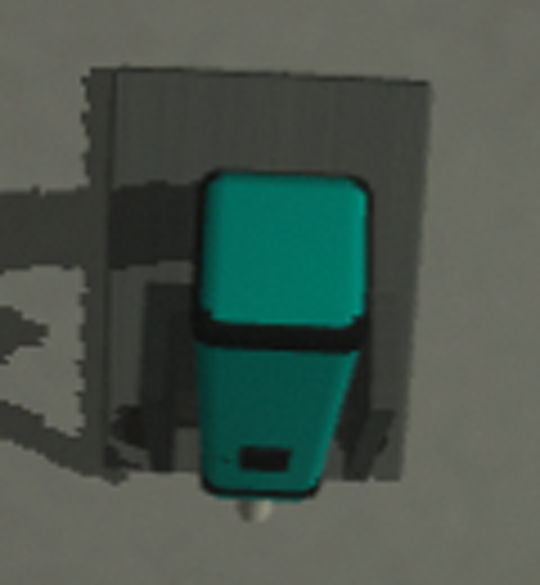

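Zoomed, the end cap and front face are clear and square to the tool, with yaw about -13.5°. The grip point works out at about (0.492, 0.175, 0.170).

jog_arm(
  steps=[
    {"dx": 2,"dy": 3,"dz": 50,"hand": 0,"twist": 0},
    {"dx": 2,"dy": 3,"dz": 90,"hand": 0,"twist": 0},
    {"dx": 2,"dy": 3,"dz": 118,"hand": 0,"twist": 0},
    {"dx": 2,"dy": 3,"dz": 118,"hand": 0,"twist": 0},
    {"dx": 2,"dy": 3,"dz": 118,"hand": 120,"twist": 0},
    {"dx": 2,"dy": 3,"dz": 118,"hand": 160,"twist": 0},
    {"dx": 2,"dy": 3,"dz": 118,"hand": 255,"twist": 0},
    {"dx": 2,"dy": 3,"dz": 118,"hand": 255,"twist": 0},
    {"dx": 2,"dy": 3,"dz": 118,"hand": 255,"twist": 0},
    {"dx": 2,"dy": 3,"dz": 118,"hand": 255,"twist": 0},
  ],
)

```text
t: 3.15
eef_pos: [0.493, 0.1742, 0.1532]
tool_rot: [0.372, 3.118, 0.0]
wrist_force: [-2.3, -1.6, 8.9]
finger_gap: 0.0252
gripper_force: 57.7
```

Run:
```python
from h import *
move_to([.492,.175,.152]);s=get_state();print(s["finger_gap"],s["gripper_force"],s["wrist_force"])
im=get_image("side");h=cv2.cvtColor(get_image("scene"),cv2.COLOR_RGB2HSV)
# cup mouth: from both views, cup orange masks
for n in ("scene","side","wrist"):
    g=get_image(n);h=cv2.cvtColor(g,cv2.COLOR_RGB2HSV);m=cv2.inRange(h,(4,170,90),(14,255,255))
    k,l,st,c=cv2.connectedComponentsWithStats(m);o=st[1:,4].argsort()[::-1][:3]+1;print(n,st[o].tolist(),c[o].round(1).tolist())
```

```text
eef [0.493  0.1742 0.1532] t 3.15 toolx [-0.972  0.235 -0.001] tooly [0.235 0.972 0.   ]
shift [1.2 0.5 1.2]
0.02516885495379804 57.6909863948822 [-2.33471867 -1.63841597  8.86297268]
scene [] []
side [[289, 269, 28, 24, 439], [327, 358, 16, 12, 77]] [[302.1, 280.6], [334.1, 365.5]]
wrist [[0, 325, 24, 34, 694], [354, 79, 10, 23, 149]] [[10.4, 342.0], [359.4, 88.6]]
```

Gripped at 58 N. Now lift straight up, then carry it over near the cup.

jog_arm(
  steps=[
    {"dx": 0,"dy": 0,"dz": -25,"hand": 255,"twist": 0},
    {"dx": 0,"dy": 0,"dz": -70,"hand": 255,"twist": 0},
    {"dx": 0,"dy": 0,"dz": -110,"hand": 255,"twist": 0},
    {"dx": 0,"dy": -45,"dz": -110,"hand": 255,"twist": 0},
    {"dx": -10,"dy": -100,"dz": -110,"hand": 255,"twist": -4},
    {"dx": -20,"dy": -160,"dz": -110,"hand": 255,"twist": -8},
    {"dx": -28,"dy": -220,"dz": -110,"hand": 255,"twist": -12},
    {"dx": -36,"dy": -280,"dz": -110,"hand": 255,"twist": -16},
    {"dx": -44,"dy": -340,"dz": -110,"hand": 255,"twist": -18},
    {"dx": -50,"dy": -385,"dz": -110,"hand": 255,"twist": -18},
    {"dx": -50,"dy": -401,"dz": -110,"hand": 255,"twist": -18},
    {"dx": -50,"dy": -401,"dz": -110,"hand": 255,"twist": -18},
  ],
)

```text
t: 4.9
eef_pos: [0.4469, -0.2277, 0.2623]
tool_rot: [0.119, -3.139, -0.0]
wrist_force: [-0.2, 0.4, -1.9]
finger_gap: 0.0253
gripper_force: 59.4
```

Run:
```python
from h import *
s=get_state();print(s["eef_pos"],s["tool_rot"],s["wrist_force"],s["finger_gap"],s["t"])
f=lambda im,x,y:cv2.resize(im[y:y+75,x:x+100,::-1],None,fx=4,fy=4,interpolation=cv2.INTER_CUBIC)
w=get_image("wrist");A=np.vstack([np.hstack([f(get_image("scene"),160,215),f(get_image("side"),250,235)]),np.hstack([cv2.resize(w[150:375,130:430,::-1],(400,300)),cv2.resize(w[:,:,::-1],(400,300))])])
cv2.imwrite("pics/c3.png",A)
```

```text
[ 0.44689425 -0.22771762  0.26230298] [ 1.19014302e-01 -3.13919284e+00 -3.64048755e-04] [-0.22687135  0.44961063 -1.87397786] 0.02528241099769591 4.9
```

View pics/c3.png

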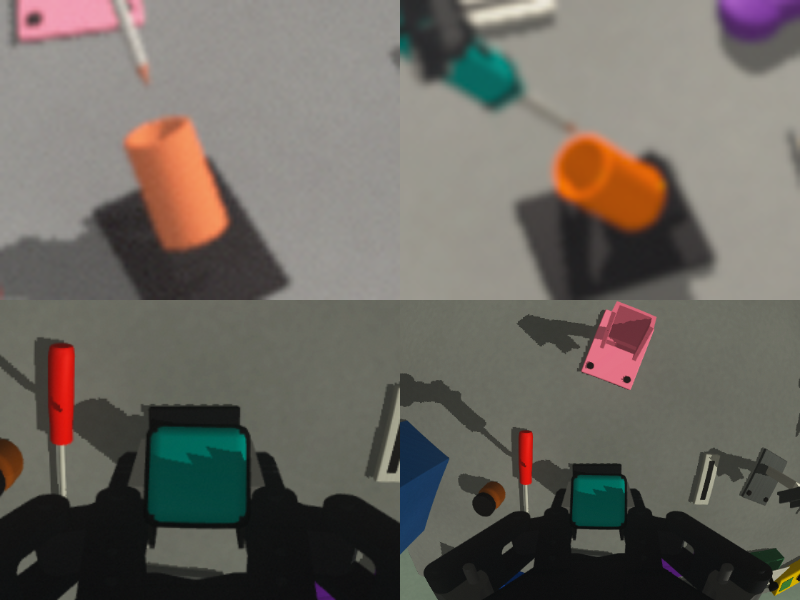

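The scene crop puts the iron tip at full-image (196.8,235.8) and the mouth centre at (199.8,248). The side crop puts the tip at (293.8,267) and the mouth at (296,277). The wrist view shows the handle square in the grip.

Run:
```python
from h import *
np.set_printoptions(precision=4,suppress=True)
tip,e=tri((196.75,235.75),(293.75,267));mo,e2=tri((199.75,248),(296,277));print(tip,e,mo,e2)
s=get_state();R=Ro.from_rotvec(s["tool_rot"]).as_matrix();g=R.T@(tip-s["eef_pos"]);print("tip in tool",g*1000,"expected",94.6)
for th in (4.5,):
    t=np.radians(th);a=np.array([-.5736*np.cos(t),-.5736*np.sin(t),.8192])
    for d in (.015,-.01,-.05,-.057): print(d,R.T@(mo+d*a-tip)*1000)
print(R)
```

```text
[ 0.5453 -0.2199  0.144 ] 0.0005024549389990149 [ 0.5517 -0.2206  0.0985] 0.0041200905103020305
tip in tool [-98.1123  -1.4334 118.4685] expected 94.6
0.015 [ 2.288  -1.1509 33.2087]
-0.01 [-12.0488  -1.154   53.6909]
-0.05 [-34.9876  -1.159   86.4625]
-0.057 [-39.0019  -1.1599  92.1975]
[[-0.9969 -0.0784  0.0001]
 [-0.0784  0.9969  0.0002]
 [-0.0002  0.0002 -1.    ]]
```

jog_arm(
  steps=[
    {"dx": 3,"dy": 0,"dz": 16,"hand": 255,"twist": 0},
    {"dx": 3,"dy": 0,"dz": 32,"hand": 255,"twist": 0},
    {"dx": 3,"dy": 0,"dz": 32,"hand": 255,"twist": 0},
    {"dx": -4,"dy": 0,"dz": 42,"hand": 255,"twist": 0},
    {"dx": -11,"dy": 0,"dz": 52,"hand": 255,"twist": 0},
    {"dx": -18,"dy": 0,"dz": 62,"hand": 255,"twist": 0},
    {"dx": -25,"dy": 0,"dz": 72,"hand": 255,"twist": 0},
    {"dx": -29,"dy": 0,"dz": 78,"hand": 255,"twist": 0},
    {"dx": -29,"dy": 0,"dz": 78,"hand": 255,"twist": 0},
  ],
)

```text
t: 6.18
eef_pos: [0.4761, -0.2249, 0.1838]
tool_rot: [0.122, -3.138, -0.001]
wrist_force: [-0.8, 0.7, -1.2]
finger_gap: 0.0252
gripper_force: 59.3
```

Run:
```python
from h import *
s=get_state();print(s["eef_pos"],s["wrist_force"],s["torque"],s["t"])
f=lambda im,x,y:cv2.resize(im[y:y+75,x:x+100,::-1],None,fx=4,fy=4,interpolation=cv2.INTER_CUBIC)
cv2.imwrite("pics/c4.png",np.hstack([f(get_image("scene"),160,215),f(get_image("side"),250,235)]))
```

```text
[ 0.47606248 -0.22487932  0.18380578] [-0.79553074  0.74742529 -1.21260075] [-0.00796531  0.12218517  0.03959619] 6.175
```

View pics/c4.png

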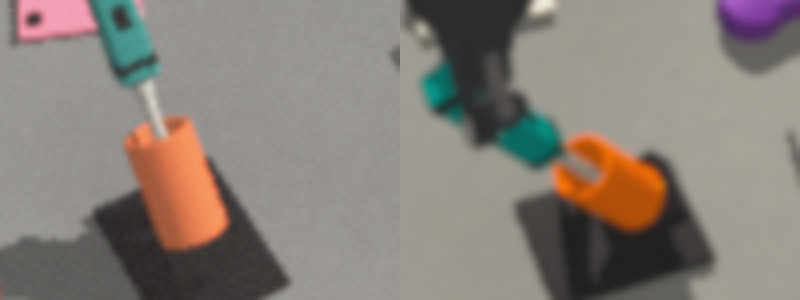

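The barrel runs into the cup centrally, and the force shows no contact yet. Next I'll push further down the axis.

jog_arm(
  steps=[
    {"dx": -3,"dy": 0,"dz": 4,"hand": 255,"twist": 0},
    {"dx": -6,"dy": 0,"dz": 8,"hand": 255,"twist": 0},
    {"dx": -8,"dy": 0,"dz": 12,"hand": 255,"twist": 0},
    {"dx": -8,"dy": 0,"dz": 12,"hand": 255,"twist": 0},
  ],
)

```text
t: 6.78
eef_pos: [0.4841, -0.2244, 0.1721]
tool_rot: [0.122, -3.139, -0.0]
wrist_force: [-0.9, -0.2, 1.6]
finger_gap: 0.0255
gripper_force: 59.9
```

jog_arm(
  steps=[
    {"dx": -1.5,"dy": 0,"dz": 2,"hand": 255,"twist": 0},
    {"dx": -1.5,"dy": 0,"dz": 2,"hand": 255,"twist": 0},
    {"dx": -1.5,"dy": 0,"dz": 2,"hand": 255,"twist": 0},
    {"dx": -1.5,"dy": 0,"dz": 2,"hand": 255,"twist": 0},
  ],
)

```text
t: 7.28
eef_pos: [0.4855, -0.2243, 0.1704]
tool_rot: [-0.121, 3.139, -0.0]
wrist_force: [-1.4, -1.5, 2.0]
finger_gap: 0.0251
gripper_force: 59.8
```

Run:
```python
from h import *
np.set_printoptions(precision=4,suppress=True)
s=get_state();print(s["eef_pos"],s["wrist_force"],s["torque"],s["t"])
f=lambda im,x,y:cv2.resize(im[y:y+75,x:x+100,::-1],None,fx=4,fy=4,interpolation=cv2.INTER_CUBIC)
cv2.imwrite("pics/c5.png",np.hstack([f(get_image("scene"),160,215),f(get_image("side"),250,235)]))
```

```text
[ 0.4855 -0.2243  0.1704] [-1.3522 -1.4857  1.9752] [-0.0249  0.2702 -0.0325] 7.275
```

View pics/c5.png

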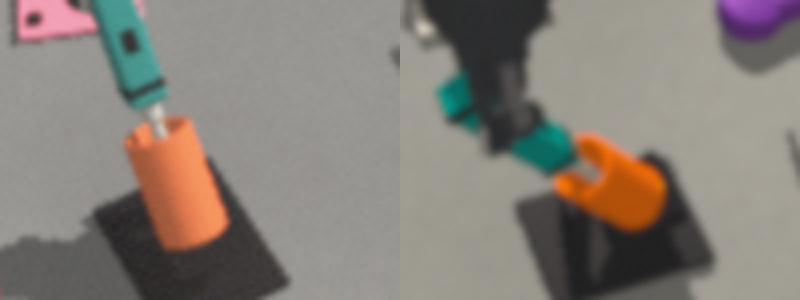

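The iron stands about 10 mm deeper along the axis, and the reaction is about 3 N, so the wiper is pushed roughly 10 mm. Next I'll back out along the axis.

jog_arm(
  steps=[
    {"dx": 10,"dy": 0,"dz": -14,"hand": 255,"twist": 0},
    {"dx": 22,"dy": 0,"dz": -32,"hand": 255,"twist": 0},
    {"dx": 34,"dy": 0,"dz": -49,"hand": 255,"twist": 0},
    {"dx": 41,"dy": 0,"dz": -60,"hand": 255,"twist": 0},
    {"dx": 41,"dy": 0,"dz": -75,"hand": 255,"twist": 0},
    {"dx": 38,"dy": 0,"dz": -92,"hand": 255,"twist": 0},
    {"dx": 38,"dy": 0,"dz": -92,"hand": 255,"twist": 0},
  ],
)

```text
t: 8.25
eef_pos: [0.4485, -0.2275, 0.2634]
tool_rot: [-0.122, 3.138, -0.001]
wrist_force: [0.4, -0.1, -1.6]
finger_gap: 0.0257
gripper_force: 59.4
```

Run:
```python
from h import *
move_to([.493,.1742,.263],np.radians(-13.5))
```

```text
eef [ 0.4485 -0.2275  0.2634] t 8.25 toolx [-0.997 -0.077 -0.002] tooly [-0.077  0.997 -0.001]
shift [-7.55e+01  3.97e+02  2.00e-01]
twist 17.9 q6 -0.547001081186709
```

jog_arm(
  steps=[
    {"dx": -8,"dy": 40,"dz": 0,"hand": 255,"twist": 0},
    {"dx": -19,"dy": 100,"dz": 0,"hand": 255,"twist": 4},
    {"dx": -30,"dy": 160,"dz": 0,"hand": 255,"twist": 8},
    {"dx": -42,"dy": 220,"dz": 0,"hand": 255,"twist": 12},
    {"dx": -53,"dy": 280,"dz": 0,"hand": 255,"twist": 16},
    {"dx": -65,"dy": 340,"dz": 0,"hand": 255,"twist": 18},
    {"dx": -73,"dy": 382,"dz": 0,"hand": 255,"twist": 18},
    {"dx": -75.5,"dy": 397,"dz": 0,"hand": 255,"twist": 18},
    {"dx": -75.5,"dy": 397,"dz": 0,"hand": 255,"twist": 18},
    {"dx": -75.5,"dy": 397,"dz": 0,"hand": 255,"twist": 18},
  ],
)

```text
t: 9.5
eef_pos: [0.4922, 0.1734, 0.2622]
tool_rot: [-0.372, -3.119, 0.001]
wrist_force: [-0.3, -0.5, -2.0]
finger_gap: 0.0256
gripper_force: 59.4
```

Run:
```python
from h import *
move_to([.493,.1742,.1532],np.radians(-13.5))
f=lambda im,x,y:cv2.resize(im[y:y+75,x:x+100,::-1],None,fx=4,fy=4,interpolation=cv2.INTER_CUBIC)
cv2.imwrite("pics/c6.png",np.hstack([f(get_image("scene"),275,155),f(get_image("side"),205,145)]))
```

```text
eef [0.4922 0.1734 0.2622] t 9.5 toolx [-0.972  0.235  0.   ] tooly [ 0.235  0.972 -0.   ]
shift [ -0.6   1.1 109. ]
twist -0.1 q6 0.5764474541928598
```

jog_arm(
  steps=[
    {"dx": -0.5,"dy": 1,"dz": 35,"hand": 255,"twist": 0},
    {"dx": -0.5,"dy": 1,"dz": 70,"hand": 255,"twist": 0},
    {"dx": -0.5,"dy": 1,"dz": 90,"hand": 255,"twist": 0},
    {"dx": -0.5,"dy": 1,"dz": 100,"hand": 255,"twist": 0},
    {"dx": -0.5,"dy": 1,"dz": 106,"hand": 255,"twist": 0},
    {"dx": -0.5,"dy": 1,"dz": 106,"hand": 255,"twist": 0},
  ],
)

```text
t: 10.35
eef_pos: [0.4932, 0.1751, 0.1566]
tool_rot: [0.372, 3.119, 0.0]
wrist_force: [-1.4, -0.5, -1.7]
finger_gap: 0.025
gripper_force: 59.5
```

No contact yet, about 3 mm high. I'll lower 2 mm and then open.

jog_arm(
  steps=[
    {"dx": 0,"dy": 0,"dz": 2,"hand": 255,"twist": 0},
    {"dx": 0,"dy": 0,"dz": 2,"hand": 255,"twist": 0},
    {"dx": 0,"dy": 0,"dz": 2,"hand": 150,"twist": 0},
    {"dx": 0,"dy": 0,"dz": 2,"hand": 80,"twist": 0},
    {"dx": 0,"dy": 0,"dz": 2,"hand": 0,"twist": 0},
    {"dx": 0,"dy": 0,"dz": 2,"hand": 0,"twist": 0},
    {"dx": 0,"dy": 0,"dz": 2,"hand": 0,"twist": 0},
    {"dx": 0,"dy": 0,"dz": 2,"hand": 0,"twist": 0},
    {"dx": 0,"dy": 0,"dz": -30,"hand": 0,"twist": 0},
    {"dx": 0,"dy": 0,"dz": -75,"hand": 0,"twist": 0},
    {"dx": 0,"dy": 0,"dz": -113,"hand": 0,"twist": 0},
    {"dx": 0,"dy": 0,"dz": -113,"hand": 0,"twist": 0},
  ],
)

```text
t: 11.85
eef_pos: [0.4941, 0.1757, 0.2719]
tool_rot: [0.371, 3.116, 0.003]
wrist_force: [0.0, 0.1, -1.0]
finger_gap: 0.0853
gripper_force: 0.0
```

Run:
```python
from h import *
s=get_state();print(s["eef_pos"],s["t"],s["finger_gap"])
im=get_image("wrist")
b=cv2.imread("pics/w2.png")[:,:,::-1]
for g in (b,im):
    m=cv2.inRange(cv2.cvtColor(g[150:270,230:330].copy(),cv2.COLOR_RGB2HSV),(75,80,30),(100,255,255))
    k,l,st,c=cv2.connectedComponentsWithStats(m)
    print(st[1:].tolist(),c[1:].round(1).tolist())
a=cv2.imread("pics/side0.png")[:,:,::-1];n=get_image("side")
for g in (a,n):
    m=cv2.inRange(cv2.cvtColor(g[140:190,225:280].copy(),cv2.COLOR_RGB2HSV),(75,80,40),(100,255,255));print(m.sum()/255,cv2.moments(m,True)["m10"]/(m>0).sum(),cv2.moments(m,True)["m01"]/(m>0).sum())
d=np.abs(a.astype(int)-n).max(2)>40;print("diff near cup",d[250:330,250:360].sum())
```

```text
[0.49413958 0.17570761 0.27191934] 11.85 0.08526806349371029
[[34, 28, 38, 36, 1247], [33, 66, 37, 36, 977]] [[52.8, 45.6], [49.2, 82.0]]
[[30, 28, 38, 35, 1239], [29, 65, 37, 36, 957]] [[48.7, 44.9], [45.8, 81.2]]
310.0 22.283870967741937 26.870967741935484
308.0 22.26298701298701 26.753246753246753
diff near cup 740
```

The iron is back where it was: its side-view centroid matches the start to within about 0.1 px, and the gripper is clear.

```bash
python3 -c "
from station import *
print(sign_off())"
```

```text
the job is handed in; nothing more can be done
None
```

I dipped the iron in line with the cup, pushing the wiper down an estimated 10 mm (from about 3 N of reaction and the depth reached), laid it back in its rest, let go and handed the job in at about 12 s; no verdict was returned.

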